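# Seat the seed-plate drawer in its runner notches

### The job

Push the half-open steel drawer of blue seed plates along its runners until you feel it drop into the locating notches and it sits level there; then push the yellow hold-down strap round by its red knob until it comes to its stop, square across the drawer's rim. Slide and push only: do not lift or tip the drawer, and leave the meter housing, sprocket and brush retainer where they lie.

Things in the scene. Friction and masses are not known exactly. Their poses are not given: they have to be found in the camera images.
- frame: Fixed green and grey steel runner frame, 285 x 146 mm, open on top. Origin on the bench under the centre of the drawer's home; x = the way the drawer slides home, z up. Steel runners along x at y = +-55, x = -185 to 100 mm, tops 30 mm above the bench. Side guides at y = +-67 to +-73 mm, 42 mm high, leave the drawer 2 mm play each side. The strap's post stands at x = 30, y = 95 mm.
- drawer: Loose open steel drawer of blue plates, 160 (x) x 130 x 42 mm high, 0.45 to 0.85 kg, axes as the frame's. Origin at its centre, level with the undersides of its 4 feet (12 mm long, 8 high, at x +-65, y +-55 mm). Starts 50 to 105 mm short of home (-x), origin 30 mm above the bench; home: all feet down 6 mm in the notches, origin 24 mm up, x within about 3 mm of the frame's, rim 66 mm up. Slides at 2 to 10 N.
- drawer_front (a point): Centre of the drawer's flat outer front face (the -x end, 130 mm wide, 34 mm high), 25 mm above the feet's undersides: push here towards the frame's +x.
- strap (a joint): Angle of the yellow strap (16 mm wide, tip 66 mm from its pivot, 69 to 75 mm above the bench) about its upright pivot at frame x = 30, y = 95 mm. 0: points along frame +x, beside the drawer; grows clockwise from above; 1.57: along frame -y, across the rim. Stops -0.5 and 1.58; starts -0.45 to 0.05; 1 to 2 N at the knob turn it; stays put. It clears the rim only if the drawer is down.
- knob (a point): Point on the axis of the red upright knob on the strap, half-way up, 89 mm above the bench, 45 mm from the pivot. The knob is 18 mm in diameter and spans 75 to 103 mm above the bench.
- meter_housing: Bystander: round black cast meter housing, 110 mm diameter with a lug to 75 mm from its axis, 76 mm high. Origin at its underside's centre. Leave alone.
- sprocket: Bystander: zinc sprocket lying flat, 87 mm diameter, 18 mm high at the hub. Origin at its underside's centre. Leave alone.
- brush_retainer: Bystander: white plastic brush retainer, 70 x 24 x 24 mm. Origin at its underside's centre. Leave alone.
- notch_far (a point): A notch floor, at x = 65, y = 55 mm in the frame, 24 mm above the bench. Each runner has two notches, centred on x = -65 and +65 mm, 17 mm long, 6 mm deep, yellow paint marks beside them; their upright end walls stop the drawer.
Not all that is in view belongs to the job. Several things have the shape of the drawer; the one meant has the colours described above.

How it is judged:
By the outcome, as a careful person would: the job done as asked, in the order asked, and still so for the second after the job is handed in, with the robot touching nothing.
It also fails if it takes over 58 s, if anything falls off the work surface, if the arm or the gripper's body presses on something with over 40 N, if the wrist force passes 120 N, or if a joint passes its speed limit or range.

### The arm

A 6-joint arm with a two-finger parallel gripper is mounted at the origin on the work surface. World frame = base frame: x ahead of the robot, y to its left, z up, the work surface at z = 0. Lengths are in mm, angles in rad, forces in N, time in s.
With the tool pointing down it reaches from about 300 to 850 mm from the base axis. Payload 4.2 kg.
Tool frame: the origin (TCP) lies between the finger pads; the fingertips stand 8 mm ahead of it and the grasp point (between the pads) lies 11 mm behind it; z points along the fingers, y is the direction in which the jaws open and shut (so a half turn about z gives the same grasp; the last joint's range is limited). The gripper opens to 91 mm and grips with 3 to 60 N. Pads are 32 mm wide; open, the fingers measure 118 mm over their backs; the gripper's body (76 mm by 178 mm) begins 60 mm behind the grasp point.
Start: joints at [1.267, 0.32, 1.565, -0, 1.257, -0.02], TCP at [161.005, 552.014, 221.976] pointing down, gripper open.
Joint ranges: [-3.11, 3.11], [-0.84, 2.01], [0.21, 2.61], [-1.34, 4.49], [0.05, 2.63], [-2.56, 2.56]. Speed limits (rad/s): [2.57, 2.57, 3.14, 3.14, 3.14, 3.14].

### API

Orientations are given as a 3x3 rotation matrix whose columns are the frame's x, y, z axes.
In Python, from workcell import monitor, viewer, workorder gives the robot as it stands. The module is installed in compiled form; this text tells all that it offers.
- The arm moves only by the tool send_rows, never from a script. Its argument "moves" is a list that holds one entry, the list of rows, each a list of 7 numbers: the closure, from 0 (fully open) to 1 (shut), then the shift along the world's x, y, z in mm, then the turn, a rotation vector about the world's x, y, z in rad. In form: [[[gripper, x, y, z, wx, wy, wz], ...]]. A call has 1 to 5 rows; each row shifts and turns the pose as measured when the row begins; what a row does not reach is not made up. A row lasts 1/10 s, in which the tool goes at most 50 mm and 8.59 degrees, less where a joint would pass 70% of its speed; a pose out of reach is approached as far as the arm can. A call is refused whole if a number of a shift passes 50 or a number of a turn 0.15, either way. A call with a gripper value outside its range is refused whole. The fingers move at their own pace and stop on an object; "newtons" is the grip in N (left out, the last holds). Time passes only in rows, so rows that do not move let the fingers close. It gives the time, the measured TCP pose, the force and the opening at its end, in the units of the state.
- monitor.state(): the state, without advancing time (a new reading comes with each control period).
- viewer.camera(name): name is "side" or "top" or "wrist"; returns a dict with "img" (480x640x3 uint8, red, green, blue), "fovy" (degrees; the focal length in pixels is half the picture's height over the tangent of half this angle, whatever the lens; pixels are square), "cx", "cy" (the principal point, pixels), "D" ([k1, k2, p1, p2, k3] as OpenCV has them; the pictures are not rectified), "R" (3x3) and "t" (3): a world point X has camera coordinates R X + t. Camera axes: x right, y down, z forward; pixel columns grow to the right and rows downward; lengths in mm; the calibration is good to about 2 mm. A picture is of the moment at which its call begins. There is no depth.
- workorder.finish_job(): hands the job in, once; it reports no verdict.
The state is a dict: "t": time; "joint_pos": joint angles; "qd": joint speeds; "joint_efforts": joint torques, N m; "eef_pos": TCP position; "ee_rot": TCP orientation; "ft_force": force on the tool from outside, world axes, zero at the start; "moment": the same for the moment, N m; "finger_gap": opening from 0.0 (shut) to 1.0 (fully open).
Only numpy, scipy, OpenCV 4.12 (cv2) and the standard library are available. Lean on these libraries where they do the work, as an engineer would, in place of code of your own. Each camera call takes 0.05 s, during which the arm holds its last target. There are 200 camera calls.

## Working session

There is one attempt and no reset: what is moved stays moved. The work goes in short steps, Python scripts to look and compute and a tool call to move; the robot and the scene stay as the last step left them, time stands still between calls to the robot, and variables do not carry over. Pictures are saved under pics/ and viewed, about 8 in all and at most 12, crops included, and the job is handed in when it is done.

Besides the shell and the picture viewer there is one more tool, called as name(argument=value, ...), one argument or row to a line, values as JSON. send_rows: Moves the arm, as the interface text tells. Its arguments: {"type":"object","properties":{"moves":{"type":"array"},"newtons":{"type":"number"}},"required":["moves"]}

```bash
mkdir -p pics; cat > h.py <<'E'
import numpy as np, cv2, pickle
from workcell import monitor, viewer, workorder
def snap(n,f):
    c=viewer.camera(n); cv2.imwrite(f'pics/{f}.png',cv2.cvtColor(c['img'],cv2.COLOR_RGB2BGR)); pickle.dump(c,open(f'pics/{f}.pkl','wb')); return c
def load(f): return pickle.load(open(f'pics/{f}.pkl','rb'))
def K(c):
    f=240/np.tan(np.radians(c['fovy'])/2); return np.array([[f,0,c['cx']],[0,f,c['cy']],[0,0,1.]])
def px2w(c,uv,z):
    uv=np.array(uv,float).reshape(-1,1,2); n=cv2.undistortPoints(uv,K(c),np.array(c['D'],float)).reshape(-1,2)
    R=np.array(c['R']);t=np.array(c['t']); o=-R.T@t; d=np.c_[n,np.ones(len(n))]@R
    return o+d*((np.array(z)-o[2])/d[:,2])[:,None]
def w2px(c,X):
    return cv2.projectPoints(np.array(X,float).reshape(-1,3),cv2.Rodrigues(np.array(c['R'],float))[0],np.array(c['t'],float),K(c),np.array(c['D'],float))[0].reshape(-1,2)
E
python3 - <<'E'
from h import *
np.set_printoptions(precision=2,suppress=True)
for n in('top','side'):
    c=snap(n,n+'0'); print(n,c['fovy'],-np.array(c['R']).T@c['t'])
print(monitor.state())
E
```

```text
top 42.63161000808644 [ 372.68  -22.91 1358.16]
side 57.42280409698956 [363.93 593.23 849.18]
{'t': 0.1, 'joint_pos': array([ 1.27,  0.32,  1.57,  0.  ,  1.26, -0.02]), 'qd': array([ 0., -0., -0.,  0.,  0.,  0.]), 'joint_efforts': array([ -0.  , -41.33, -23.25,   0.07,   0.04,  -0.  ]), 'eef_pos': array([160.88, 551.6 , 221.23]), 'ee_rot': array([[-0.96,  0.28, -0.  ],
       [ 0.28,  0.96, -0.  ],
       [ 0.  , -0.  , -1.  ]]), 'ft_force': array([-0.71,  0.27, -0.84]), 'moment': array([-0.03, -0.01, -0.04]), 'finger_gap': 0.9989890258592892}
```

View pics/top0.png

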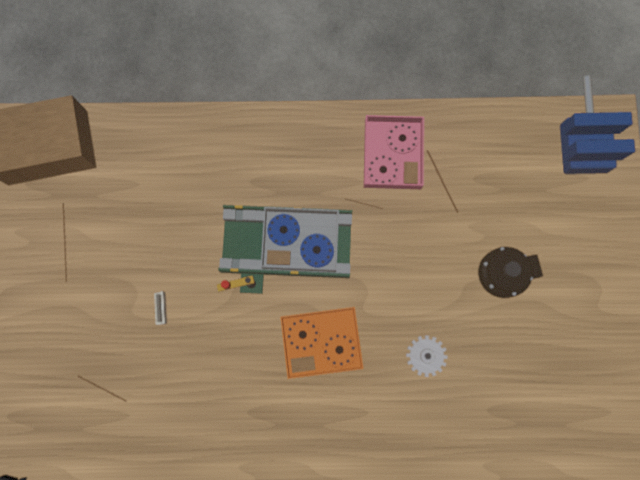

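View pics/side0.png

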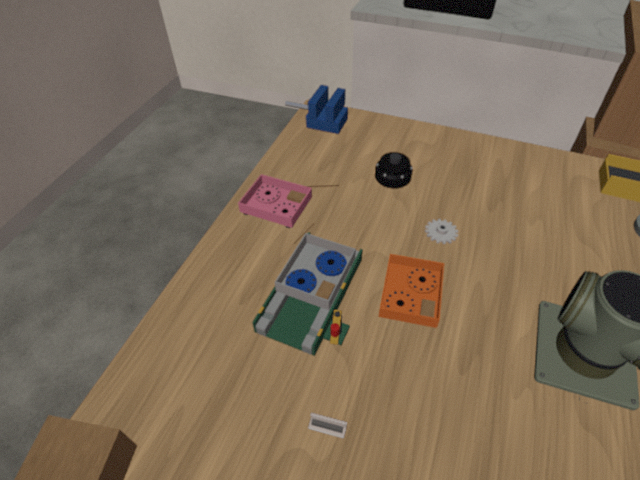

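Top view: the grey drawer with blue plates sits at about (300,240) on the green frame. The other drawer shapes are pink (394,152) and orange (321,343). Only the grey and blue one fits the description and lies in the frame. Strap knob is at (226,285) and its pivot at about (250,281). I'll confirm in one crop.

```bash
python3 - <<'E'
from h import *
c=load('top0'); im=cv2.cvtColor(c['img'],cv2.COLOR_RGB2BGR)[195:305,210:360]
cv2.imwrite('pics/crop0.png',cv2.resize(im,None,fx=5.3,fy=5.3,interpolation=cv2.INTER_CUBIC))
E
```

```text
(no output)
```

View pics/crop0.png

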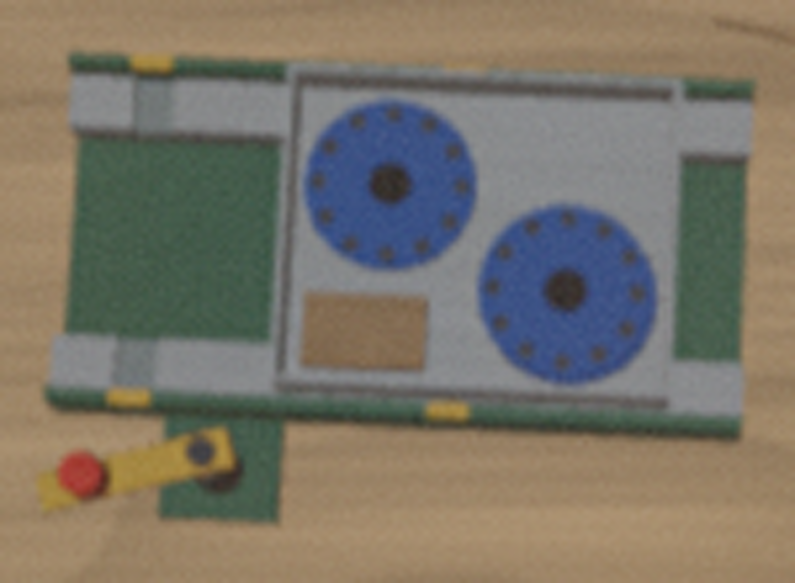

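The crop confirms the target. It is the grey drawer with blue plates, with its rim corners at crop (290,68), (278,388) and (668,405). The red knob is at (82,474) and the strap pivot at (201,452). Next I'll fit the poses.

```bash
python3 - <<'E'
from h import *
from scipy.optimize import least_squares
np.set_printoptions(precision=2,suppress=True)
c=load('top0')
f=lambda P:np.array(P)/5.3+[209.6,194.6]
px=[(70,55),(753,83),(740,438),(46,405),(152,63),(130,398),(447,411),(201,452)]
F=np.array([(100,-73,42),(-185,-73,42),(-185,73,42),(100,73,42),(65,-70,42),(65,70,42),(-65,70,42),(30,95,80)],float)
def T(p,F):
    ca,sa=np.cos(p[2]),np.sin(p[2]); F=np.atleast_2d(F); return np.c_[p[0]+ca*F[:,0]-sa*F[:,1],p[1]+sa*F[:,0]+ca*F[:,1],F[:,2]]
r=least_squares(lambda p:(w2px(c,T(p,F))-f(px)).ravel(),[560,80,1.57],loss='soft_l1')
print('frame',r.x);print((w2px(c,T(r.x,F))-f(px)))
W=px2w(c,f([(290,68),(278,388),(668,405),(683,82)]),[72]*4); print('rim',W)
p=r.x; R=np.array([[np.cos(p[2]),-np.sin(p[2])],[np.sin(p[2]),np.cos(p[2])]])
print('rim in frame',(W[:,:2]-p[:2])@R)
k=px2w(c,f([(82,474)]),[103]); print('knob',k,(k[:,:2]-p[:2])@R)
print('piv',T(p,[30,95,80]), 'x dir',R[:,0],'y dir',R[:,1])
np.save('frame.npy',p)
print('meter',px2w(c,[(506,272)],[76]))
E
```

```text
frame [611.86  95.78   1.51]
[[-0.21 -0.29]
 [ 0.54  0.04]
 [ 0.54 -0.72]
 [-0.64 -0.43]
 [ 0.11  0.23]
 [-0.2   0.23]
 [ 0.17  0.47]
 [-0.28  0.32]]
rim [[676.06  96.83  72.  ]
 [545.51 101.2   72.  ]
 [536.69 -53.8   72.  ]
 [668.03 -62.15  72.  ]]
rim in frame [[   4.78  -64.03]
 [   1.55   66.55]
 [-153.7    66.34]
 [-154.39  -65.25]]
knob [[508.87 173.82 103.  ]] [[ 71.92 107.35]]
piv [[518.76 131.25  80.  ]] x dir [0.06 1.  ] y dir [-1.    0.06]
meter [[ 529.86 -407.91   76.  ]]
```

send_rows(
  moves=[
    [[1,28,-41,0,0,0,0.05],[1,28,-41,0,0,0,0.05],[1,28,-41,0,0,0,0.05],[1,28,-41,0,0,0,0.05],[1,28,-41,0,0,0,0.02]],
  ],
  newtons=20,
)

```text
t: 0.6
eef_pos: [299.3, 346.0, 218.1]
ee_rot: [[-0.999, 0.044, -0.002], [0.044, 0.999, -0.003], [0.002, -0.003, -1.0]]
ft_force: [1.4, 1.3, 0.3]
finger_gap: 0.596
```

send_rows(
  moves=[
    [[1,28,-41,0,0,0,0],[1,28,-41,0,0,0,0],[1,28,-41,0,0,0,0],[1,28,-41,0,0,0,0],[1,28,-41,0,0,0,0]],
  ],
)

```text
t: 1.1
eef_pos: [437.7, 137.7, 217.3]
ee_rot: [[-0.999, 0.042, -0.003], [0.042, 0.999, -0.003], [0.002, -0.003, -1.0]]
ft_force: [1.0, 0.7, -0.3]
finger_gap: 0.153
```

send_rows(
  moves=[
    [[1,28,-41,0,0,0,0],[1,28,-41,0,0,0,0],[1,28,-41,0,0,0,0],[1,28,-41,0,0,0,0],[1,20,-41,0,0,0,0]],
  ],
)

```text
t: 1.6
eef_pos: [569.6, -71.8, 215.9]
ee_rot: [[-0.999, 0.044, -0.004], [0.044, 0.999, -0.002], [0.004, -0.002, -1.0]]
ft_force: [0.2, 0.8, 0.7]
finger_gap: -0.0
```

send_rows(
  moves=[
    [[1,20,-20,0,0,0,-0.016],[1,11,-14,-35,0,0,0],[1,0,0,-42,0,0,0],[1,0,0,-42,0,0,0],[1,0,0,-37,0,0,0]],
  ],
)

```text
t: 2.1
eef_pos: [607.8, -116.2, 58.8]
ee_rot: [[-0.998, 0.07, 0.01], [0.07, 0.998, -0.006], [-0.01, -0.006, -1.0]]
ft_force: [-0.6, 0.2, 0.4]
finger_gap: 0.004
```

send_rows(
  moves=[
    [[1,0,0,0,0,0,0]],
  ],
)

```text
t: 2.2
eef_pos: [603.6, -115.5, 53.2]
ee_rot: [[-0.998, 0.07, -0.002], [0.07, 0.998, -0.004], [0.002, -0.004, -1.0]]
ft_force: [-0.5, -0.1, 0.0]
finger_gap: 0.002
```

```bash
python3 - <<'E'
from h import *
c=snap('side','side1'); im=cv2.cvtColor(c['img'],cv2.COLOR_RGB2BGR)[190:370,230:470]
cv2.imwrite('pics/s1.png',cv2.resize(im,None,fx=3.3,fy=3.3,interpolation=cv2.INTER_CUBIC))
E
```

```text
(no output)
```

View pics/s1.png

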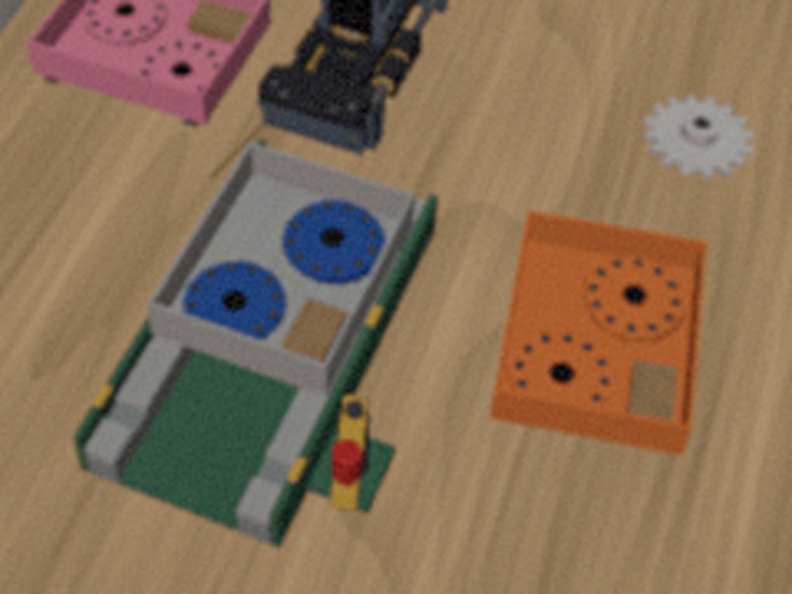

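The gripper stands behind the drawer's front face at crop (330,110), clear of everything. I'll approach and then push in small steps.

send_rows(
  moves=[
    [[1,-2,20,1,0,0,0],[1,0,12,0,0,0,0],[1,0,8,0,0,0,0],[1,0,8,0,0,0,0],[1,0,6,0,0,0,0]],
  ],
)

```text
t: 2.75
eef_pos: [608.9, -61.7, 65.3]
ee_rot: [[-0.997, 0.07, 0.017], [0.069, 0.998, -0.009], [-0.018, -0.008, -1.0]]
ft_force: [-0.2, -2.0, -1.2]
finger_gap: 0.01
```

send_rows(
  moves=[
    [[1,0,8,0,0,0,0],[1,1,8,0,0,0,0],[1,0,8,0,0,0,0],[1,1,8,0,0,0,0],[1,0,8,0,0,0,0]],
  ],
)

```text
t: 3.25
eef_pos: [611.2, -20.3, 66.1]
ee_rot: [[-0.997, 0.069, 0.018], [0.069, 0.998, -0.012], [-0.019, -0.011, -1.0]]
ft_force: [0.5, -3.8, -0.1]
finger_gap: 0.008
```

send_rows(
  moves=[
    [[1,0,0,0,0,0,0],[1,-2,0,-5,0,0,0]],
  ],
)

```text
t: 3.45
eef_pos: [610.5, -18.8, 61.9]
ee_rot: [[-0.997, 0.068, 0.021], [0.068, 0.998, -0.012], [-0.022, -0.01, -1.0]]
ft_force: [0.7, -5.0, 3.9]
finger_gap: 0.008
```

send_rows(
  moves=[
    [[1,-1,4,-3,0,0.02,0],[1,0,4,-2,0,0,0],[1,0,3,0,0,0,0],[1,0,3,0,0,0,0]],
  ],
)

```text
t: 3.85
eef_pos: [609.7, -7.0, 57.1]
ee_rot: [[-0.998, 0.068, 0.002], [0.068, 0.998, -0.015], [-0.003, -0.015, -1.0]]
ft_force: [0.4, -3.4, 3.0]
finger_gap: 0.004
```

send_rows(
  moves=[
    [[1,0,2,0,0,0,0],[1,0,2,0,0,0,0]],
  ],
)

```text
t: 4.05
eef_pos: [609.5, -2.8, 57.1]
ee_rot: [[-0.998, 0.068, 0.002], [0.068, 0.998, -0.016], [-0.003, -0.015, -1.0]]
ft_force: [-0.6, -3.8, 2.6]
finger_gap: 0.003
```

send_rows(
  moves=[
    [[1,0,2,0,0,0,0],[1,0,2,0,0,0,0]],
  ],
)

```text
t: 4.25
eef_pos: [609.2, 1.6, 57.0]
ee_rot: [[-0.998, 0.069, 0.001], [0.069, 0.998, -0.015], [-0.002, -0.015, -1.0]]
ft_force: [-0.8, -2.8, 0.8]
finger_gap: 0.009
```

send_rows(
  moves=[
    [[1,0,1.5,0,0,0,0],[1,0,1.5,0,0,0,0]],
  ],
)

```text
t: 4.45
eef_pos: [608.9, 5.4, 56.6]
ee_rot: [[-0.998, 0.069, 0.001], [0.069, 0.998, -0.015], [-0.002, -0.015, -1.0]]
ft_force: [-0.0, -3.8, 2.1]
finger_gap: 0.009
```

send_rows(
  moves=[
    [[1,0,1,0,0,0,0],[1,0,1,0,0,0,0]],
  ],
)

```text
t: 4.65
eef_pos: [609.0, 7.4, 56.7]
ee_rot: [[-0.998, 0.068, 0.001], [0.068, 0.998, -0.015], [-0.002, -0.015, -1.0]]
ft_force: [-0.4, -5.0, 0.9]
finger_gap: 0.006
```

send_rows(
  moves=[
    [[1,0,1,0,0,0,0],[1,0,1,0,0,0,0]],
  ],
)

```text
t: 4.85
eef_pos: [609.0, 7.4, 56.7]
ee_rot: [[-0.998, 0.067, 0.001], [0.067, 0.998, -0.019], [-0.002, -0.019, -1.0]]
ft_force: [-0.3, -7.2, 1.1]
finger_gap: 0.004
```

send_rows(
  moves=[
    [[1,0,3,0,0,0,0],[1,0,3,0,0,0,0]],
  ],
)

```text
t: 5.05
eef_pos: [609.5, 8.0, 56.8]
ee_rot: [[-0.998, 0.063, 0.002], [0.063, 0.998, -0.029], [-0.003, -0.029, -1.0]]
ft_force: [-0.4, -12.7, 1.7]
finger_gap: 0.004
```

```bash
python3 - <<'E'
from h import *
s=monitor.state();print(s['eef_pos'],s['ft_force'])
c=snap('side','side2'); im=cv2.cvtColor(c['img'],cv2.COLOR_RGB2BGR)[220:360,240:400]
cv2.imwrite('pics/s2.png',cv2.resize(im,None,fx=4.2,fy=4.2,interpolation=cv2.INTER_CUBIC))
E
```

```text
[609.50002327   7.99939342  56.82764424] [ -0.42765264 -12.68402065   1.6641386 ]
```

View pics/s2.png

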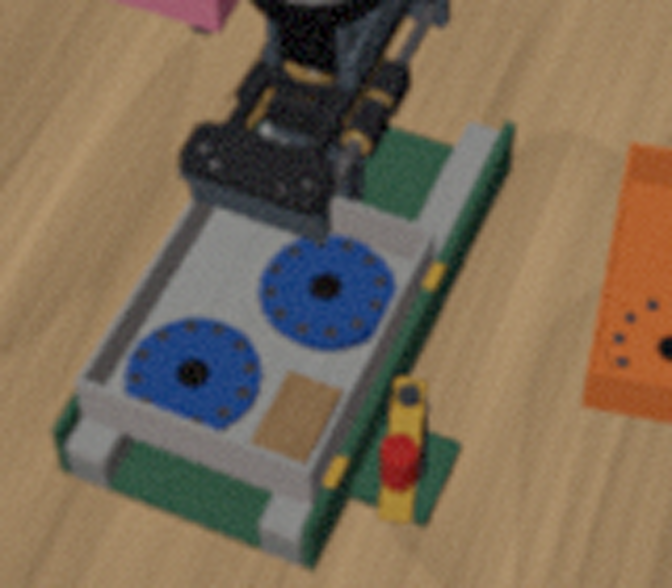

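The drawer appears to be at home, and force rises to 12.7 N against a firm stop. I'll back off, let it settle and check whether it is down.

send_rows(
  moves=[
    [[1,0,-3,0,0,0,0],[1,0,-8,0,0,0,0],[1,0,-30,0,-0.02,0,0],[1,0,-40,0,0,0,0],[1,0,0,45,0,0,0]],
  ],
)

```text
t: 5.6
eef_pos: [604.6, -72.0, 95.4]
ee_rot: [[-0.998, 0.062, -0.014], [0.062, 0.997, -0.043], [0.011, -0.043, -0.999]]
ft_force: [0.2, 0.6, -0.3]
finger_gap: 0.004
```

send_rows(
  moves=[
    [[1,0,0,45,0,0,0],[1,0,-50,30,0,0,0],[1,0,-50,0,0,0,0],[1,0,0,0,0,0,0]],
  ],
)

```text
t: 6.0
eef_pos: [607.4, -166.4, 173.8]
ee_rot: [[-0.998, 0.062, -0.003], [0.062, 0.997, -0.039], [0.001, -0.04, -0.999]]
ft_force: [0.5, 1.3, -1.7]
finger_gap: 0.004
```

```bash
python3 - <<'E'
from h import *
A=snap('top','top3');B=snap('side','side3'); p=np.load('frame.npy')
ca,sa=np.cos(p[2]),np.sin(p[2])
def T(F): F=np.array(F,float); return np.c_[p[0]+ca*F[:,0]-sa*F[:,1],p[1]+sa*F[:,0]+ca*F[:,1],F[:,2]]
def draw(c,box,s):
    x0,y0,x1,y1=box; im=cv2.resize(cv2.cvtColor(c['img'],cv2.COLOR_RGB2BGR)[y0:y1,x0:x1],None,fx=s,fy=s,interpolation=cv2.INTER_CUBIC)
    im2=im.copy()
    q=lambda P:((w2px(c,T(P))-[x0-.5,y0-.5])*s).astype(int)
    cv2.polylines(im2,[q([(100,73,42),(-185,73,42),(-185,-73,42),(100,-73,42)])],True,(0,255,0),1)
    for z,col in((66,(0,0,255)),(72,(255,0,255))):
        cv2.polylines(im2,[q([(80,65,z),(-80,65,z),(-80,-65,z),(80,-65,z)])],True,col,1)
    return im2,im
t,_=draw(A,(215,195,360,300),4); s,_=draw(B,(245,225,375,355),4)
cv2.imwrite('pics/c3.png',s); cv2.imwrite('pics/c3t.png',t)
E
```

```text
(no output)
```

View pics/c3.png

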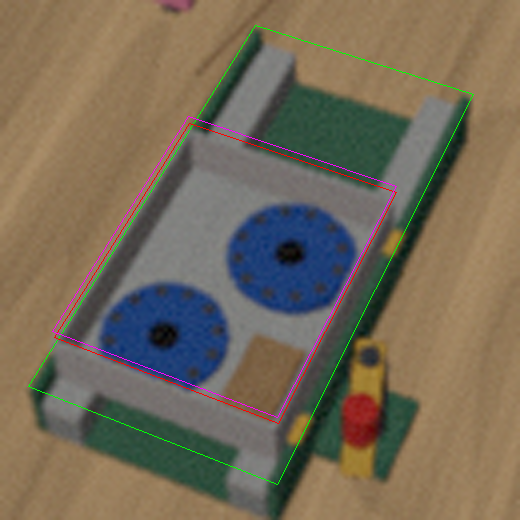

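View pics/c3t.png

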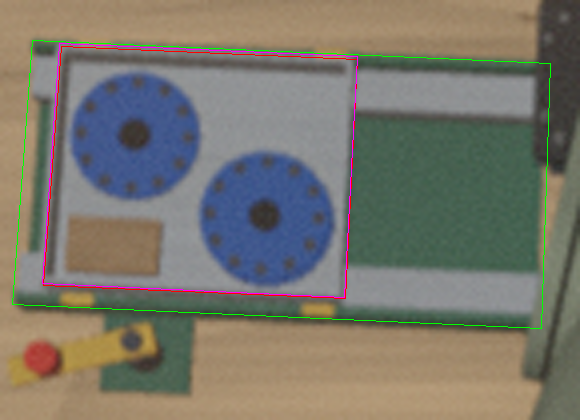

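Relative to the frame outline, the rim fits "down" (66 mm) better than 72 mm. I'll check this numerically by triangulating the blue plates and the tan label before and after the push.

```bash
python3 - <<'E'
from h import *
np.set_printoptions(precision=2,suppress=True)
p=np.load('frame.npy')
def blobs(c):
    h=cv2.cvtColor(c['img'],cv2.COLOR_RGB2HSV); m=cv2.inRange(h,(105,110,60),(125,255,255))
    m=cv2.morphologyEx(m,cv2.MORPH_CLOSE,np.ones((5,5)))
    n,l,s,ce=cv2.connectedComponentsWithStats(m); o=[]
    for i in range(1,n):
        if 300<s[i,4]<2500 and 200<ce[i,0]<400 and ce[i,1]>200: o.append((s[i,4],*ce[i]))
    return np.array(o)
def tri(A,a,B,b):
    P=[]; 
    for c,u in((A,a),(B,b)):
        P.append((np.c_[c['R'],c['t']],cv2.undistortPoints(np.array(u,float).reshape(1,1,2),K(c),np.array(c['D'],float)).reshape(2,1)))
    X=cv2.triangulatePoints(P[0][0],P[1][0],P[0][1],P[1][1]).ravel(); X=X[:3]/X[3]
    ca,sa=np.cos(p[2]),np.sin(p[2]); d=X[:2]-p[:2]; return np.array([d@[ca,sa],d@[-sa,ca],X[2]])
for k in('0','3'):
    A,B=load('top'+k),load('side'+k); a,b=blobs(A),blobs(B); print(a,b)
    if len(a)==2==len(b):
        a=a[a[:,1].argsort()]; b=b[b[:,1].argsort()]  # left disc in top = +x = left/near in side
        for i in(0,1): print(k,tri(A,a[i,1:],B,b[i,1:]))
E
```

```text
[[707.   283.14 229.65]
 [770.   316.55 250.42]] [[580.   330.6  262.86]
 [498.   301.62 280.09]]
0 [-36.69 -21.2   46.79]
0 [-111.06   19.67   43.61]
[[684.   248.41 228.67]
 [775.   281.32 249.5 ]] [[635.   317.3  289.17]
 [606.   286.4  307.96]]
3 [ 39.86 -21.55  39.65]
3 [-34.21  19.93  36.85]
```

The drawer moved 76 mm and dropped 7.1 and 6.8 mm at the two plates (±1 mm). So it is down, level, and stopped by the notch walls. Next is the strap, and I'll work out the waypoints.

send_rows(
  moves=[
    [[1,-8,20,10,0.04,0,0],[1,-16,37,10,0,0,0],[1,-16,37,0,0,0,0],[1,-16,37,0,0,0,0],[1,-16,37,0,0,0,0]],
  ],
)

```text
t: 6.6
eef_pos: [531.6, 14.8, 188.8]
ee_rot: [[-0.998, 0.062, -0.012], [0.062, 0.998, 0.013], [0.012, 0.012, -1.0]]
ft_force: [0.0, 0.2, 0.3]
finger_gap: 0.008
```

send_rows(
  moves=[
    [[1,-16,37,0,0,0,0],[1,-16,37,0,0,0,0],[1,-16,37,0,0,0,0],[1,-16,37,0,0,0,0],[1,0,0,0,0,0,0]],
  ],
)

```text
t: 7.1
eef_pos: [455.6, 179.0, 185.3]
ee_rot: [[-0.998, 0.05, -0.023], [0.05, 0.999, 0.018], [0.024, 0.017, -1.0]]
ft_force: [0.2, -0.9, -0.2]
finger_gap: 0.003
```

```bash
python3 - <<'E'
from h import *
np.set_printoptions(precision=1,suppress=True)
p=np.load('frame.npy');ca,sa=np.cos(p[2]),np.sin(p[2]);R=np.array([[ca,-sa],[sa,ca]])
print(monitor.state()['eef_pos'],monitor.state()['ee_rot'].round(3).tolist())
for th in np.r_[-.29,np.arange(-.1,1.6,.2),1.58]:
    k=p[:2]+R@(np.array([30,95])+45*np.array([np.cos(th),-np.sin(th)])); t=R@[-np.sin(th),-np.cos(th)]
    d=min(np.arange(15,35,.1),key=lambda d:abs(np.hypot(*np.maximum(np.abs(d*t)-[16,13.5],0))-9))
    print(round(th,2),'knob',k,'tool',k-d*t)
E
```

```text
[455.6 179.  185.3] [[-0.998, 0.05, -0.023], [0.05, 0.999, 0.018], [0.024, 0.017, -1.0]]
-0.29 knob [508.4 175. ] tool [483.4 169.1]
-0.1 knob [516.9 176.2] tool [491.9 175.2]
0.1 knob [525.9 175.7] tool [500.9 179.7]
0.3 knob [534.5 173.4] tool [509.5 182.8]
0.5 knob [542.6 169.4] tool [517.8 184.9]
0.7 knob [549.7 163.9] tool [528.1 184.4]
0.9 knob [555.6 157.1] tool [539.8 179.6]
1.1 knob [560.  149.3] tool [550.1 171.8]
1.3 knob [562.8 140.7] tool [557.9 163.2]
1.5 knob [563.8 131.8] tool [563.5 154.3]
1.58 knob [563.7 128.2] tool [565.2 150.8]
```

send_rows(
  moves=[
    [[1,4,-6,-30,-0.018,-0.023,0],[1,0,-6,-35,0,0,0],[1,0,0,-20,0,0,0],[1,0,0,-10,0,0,0],[1,0,0,0,0,0,0]],
  ],
)

```text
t: 7.6
eef_pos: [455.5, 171.3, 86.4]
ee_rot: [[-0.999, 0.04, -0.002], [0.04, 0.999, 0.001], [0.002, 0.001, -1.0]]
ft_force: [-0.1, 0.4, -0.0]
finger_gap: 0.008
```

send_rows(
  moves=[
    [[1,10,-1,2,0,0,0],[1,8,0,1,0,0,0],[1,6,0,0,0,0,0],[1,6,1,0,0,0,0],[1,4,2,0,0,0,0]],
  ],
)

```text
t: 8.1
eef_pos: [493.6, 173.9, 92.6]
ee_rot: [[-0.999, 0.04, 0.001], [0.04, 0.999, 0.003], [-0.001, 0.003, -1.0]]
ft_force: [-0.8, -1.2, -0.6]
finger_gap: 0.008
```

send_rows(
  moves=[
    [[1,5,4,-1,0,0,0],[1,5,3,-1,0,0,0],[1,5,2,0,0,0,0],[1,5,1,0,0,0,0],[1,4,0,0,0,0,0]],
  ],
)

```text
t: 8.6
eef_pos: [518.5, 184.4, 90.2]
ee_rot: [[-0.999, 0.04, -0.001], [0.04, 0.999, 0.002], [0.001, 0.002, -1.0]]
ft_force: [-2.1, 0.1, -0.2]
finger_gap: 0.003
```

send_rows(
  moves=[
    [[1,5,0,0,0,0,0],[1,5,-1,0,0,0,0],[1,6,-2,0,0,0,0],[1,5,-2,0,0,0,0],[1,5,-4,0,0,0,0]],
  ],
)

```text
t: 9.1
eef_pos: [548.5, 176.5, 90.8]
ee_rot: [[-0.999, 0.04, 0.003], [0.04, 0.999, 0.005], [-0.003, 0.005, -1.0]]
ft_force: [-1.0, 1.3, 0.6]
finger_gap: 0.008
```

send_rows(
  moves=[
    [[1,3,-5,-1,0,0,0],[1,3,-5,0,0,0,0],[1,3,-5,0,0,0,0],[1,2,-4,0,0,0,0]],
  ],
)

```text
t: 9.5
eef_pos: [561.6, 156.0, 90.1]
ee_rot: [[-0.999, 0.04, 0.005], [0.04, 0.999, 0.006], [-0.004, 0.006, -1.0]]
ft_force: [-1.4, 1.0, 0.5]
finger_gap: 0.004
```

send_rows(
  moves=[
    [[1,1,-3,0,0,0,0],[1,1,-2,0,0,0,0]],
  ],
)

```text
t: 9.7
eef_pos: [563.5, 149.8, 90.0]
ee_rot: [[-0.999, 0.041, 0.004], [0.041, 0.999, 0.006], [-0.004, 0.006, -1.0]]
ft_force: [-1.3, 1.9, 0.3]
finger_gap: 0.001
```

send_rows(
  moves=[
    [[1,0,-2,0,0,0,0],[1,0,-2,0,0,0,0]],
  ],
)

```text
t: 9.9
eef_pos: [563.9, 147.3, 90.1]
ee_rot: [[-0.999, 0.043, 0.005], [0.043, 0.999, 0.01], [-0.005, 0.01, -1.0]]
ft_force: [-1.0, 11.8, -1.1]
finger_gap: 0.004
```

send_rows(
  moves=[
    [[1,0,-2,0,0,0,0],[1,0,-2,0,0,0,0]],
  ],
)

```text
t: 10.1
eef_pos: [563.9, 147.6, 90.2]
ee_rot: [[-0.999, 0.045, 0.006], [0.045, 0.999, 0.018], [-0.005, 0.018, -1.0]]
ft_force: [-0.2, 8.0, -0.3]
finger_gap: 0.003
```

Stop felt: force jumped from 2 to 12 N with no further motion. I'll retreat and look.

send_rows(
  moves=[
    [[1,0,8,0,0,0,0],[1,0,25,0,0,0,0],[1,0,30,20,0,0,0],[1,0,30,40,0,0,0],[1,-20,40,20,0,0,0]],
  ],
)

```text
t: 10.6
eef_pos: [543.1, 279.0, 168.7]
ee_rot: [[-0.999, 0.051, 0.0], [0.051, 0.999, 0.01], [0.0, 0.01, -1.0]]
ft_force: [-0.4, 0.9, 1.1]
finger_gap: 0.007
```

send_rows(
  moves=[
    [[1,-30,40,0,0,0,0],[1,-30,40,0,0,0,0],[1,-30,40,0,0,0,0],[1,-30,40,0,0,0,0],[1,0,0,0,0,0,0]],
  ],
)

```text
t: 11.1
eef_pos: [421.3, 446.6, 173.5]
ee_rot: [[-0.999, 0.046, 0.012], [0.046, 0.999, 0.013], [-0.011, 0.014, -1.0]]
ft_force: [-0.3, -0.7, -0.2]
finger_gap: 0.005
```

```bash
python3 - <<'E'
from h import *
a=snap('top','top4');b=snap('side','side4')
g=lambda c,x,y,w,h:cv2.resize(cv2.cvtColor(c['img'],cv2.COLOR_RGB2BGR)[y:y+h,x:x+w],(400,round(400*h/w)),interpolation=cv2.INTER_CUBIC)
cv2.imwrite('pics/c4.png',np.hstack([g(a,210,190,150,150),g(b,240,220,150,150)]))
p=np.load('frame.npy');ca,sa=np.cos(p[2]),np.sin(p[2])
h=cv2.cvtColor(a['img'],cv2.COLOR_RGB2HSV); m=(((h[...,0]<6)|(h[...,0]>174))&(h[...,1]>170)&(h[...,2]>90)).astype('u1'); m[:, :200]=0; m[:,300:]=0;m[:200]=0;m[300:]=0
n,l,s,ce=cv2.connectedComponentsWithStats(m); i=1+s[1:,4].argmax(); X=px2w(a,[ce[i]],[100])[0]; d=X[:2]-p[:2]; f=np.array([d@[ca,sa],d@[-sa,ca]])-[30,95]
print(s[i],ce[i],f,'angle',np.arctan2(-f[1],f[0]),monitor.state()['ft_force'])
E
```

```text
[245 255   4   3   6] [246.33333333 255.66666667] [  2.73648855 -48.67202666] angle 1.5146324309281456 [-0.25920496  0.07234595  0.37696843]
```

View pics/c4.png

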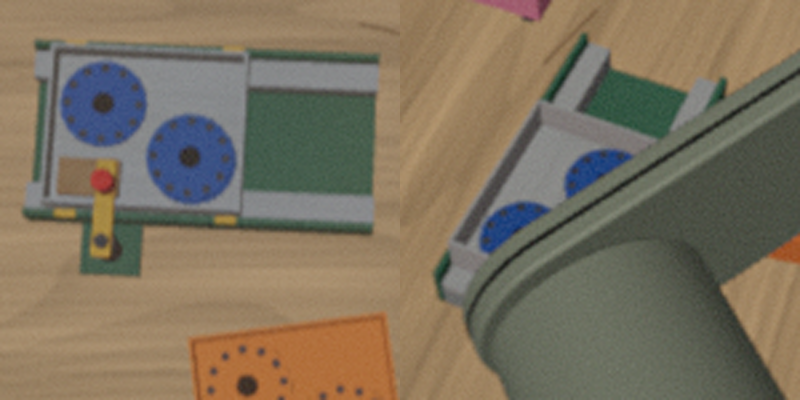

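Top crop: the strap lies across the rim, with the knob at (102,180) and the pivot at (101,240). The drawer is still home. The red mask caught only 6 pixels, so I'll make one better check before handing in.

```bash
python3 - <<'E'
from h import *
p=np.load('frame.npy');ca,sa=np.cos(p[2]),np.sin(p[2])
for k in('top0','top4'):
    a=load(k); I=a['img'].astype(int); m=((I[...,0]-np.maximum(I[...,1],I[...,2])>60)&(I[...,1]<90)).astype('u1'); m[:200]=0;m[300:]=0;m[:,:215]=0;m[:,275:]=0
    n,l,s,ce=cv2.connectedComponentsWithStats(m); i=1+s[1:,4].argmax(); X=px2w(a,[ce[i]],[101])[0]; d=X[:2]-p[:2]; f=np.array([d@[ca,sa],d@[-sa,ca]])-[30,95]
    print(k,s[i,4],ce[i],f,np.arctan2(-f[1],f[0]))
    h=cv2.cvtColor(a['img'],cv2.COLOR_RGB2HSV); m=cv2.morphologyEx(cv2.inRange(h,(105,110,60),(125,255,255)),cv2.MORPH_CLOSE,np.ones((5,5))); n,l,s,ce=cv2.connectedComponentsWithStats(m); print([ce[i] for i in range(1,n) if s[i,4]>300 and 200<ce[i,0]<400])
E
```

```text
top0 50 [224.74 284.16] [42.90555267 12.44443294] -0.2822966068888753
[array([283.13578501, 229.65487977]), array([316.54545455, 250.42077922])]
top4 55 [247.52727273 257.21818182] [ -0.07838475 -45.39705818] 1.572522973405535
[array([248.46774194, 228.64956012]), array([281.29562982, 249.46143959])]
```

Strap angle is 1.57 rad, and the plates are where they were after the drop. I'm handing in.

```bash
python3 -c "
from h import *
print(workorder.finish_job())"
```

```text
the job is handed in; nothing more can be done
None
```

The drawer is home in its notches and the strap is square across its rim. The job is handed in at about 11 s of robot time, with the arm clear of everything.

- **Drawer:** I pushed it about 76 mm along the runners until it stopped dead, with the push force rising from about 4 N to 12.7 N. Measured from the two blue plates, it dropped 7.1 mm and 6.8 mm. The notches are 6 mm deep and the measurement is good to about 1 mm, so it is down and level along its length.
- **Strap:** I pushed it round by the red knob to its stop, where the force jumped from about 2 N to 12 N. The last top picture gives its angle as 1.57 rad. The plates had not moved since the drop.
- **Bystanders:** I did not touch the meter housing, sprocket or brush retainer.

**Checks that failed or disagreed:**
- My first measurement of the strap angle gave 1.51 rad from only 6 pixels; a better mask gave 1.57.
- The side camera was 2 to 3 mm off the fitted frame outline, so I judged the drop from before-and-after differences.
- In the last side picture the arm hid the strap, so its final angle rests on the top camera and the felt stop.

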